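Home an index table the shorter way and clamp it

TASK

Bring the index table home: turn its plate by the crank the shorter way round, slowly at the end, until the spring pin drops into the plate's slot, and stop there without forcing the plate against the pin. Then swing the clamp lever fully round to its stop, let go, and leave the things lying about undisturbed.

Things in the scene. Friction and masses are not known exactly. Their poses are not given: they have to be found in the camera images.
- index_base: grey cast base of the index table, fixed to the drawer floor: a round foot 152 mm across and 26 mm high with two lugs; origin under its centre on the floor; z up, on the axis of the plate. Its own +x points to the lug with the pin bracket, +y to the side with the clamp lever.
- plate (a joint): angle of the steel index plate (120 mm across, top 44 mm above the floor) with its crank, rad, counter-clockwise from above, endless. 0 (and equally 6.283): the slot points along the base's own +x, the crank along its -x. It starts between 0.75 and 5.53. Home is only roughly 0 or 6.283: see slot. Turning takes about 5 N at the crank; the plate stays where it is left.
- crank_grip (a point): middle of the crank's upright round black grip, 15 mm across, from 84 to 134 mm above the floor, 45 mm from the plate's axis on the side opposite the slot; the point is on the grip's axis, 115 mm above the floor. A flat crank arm, its top 84 mm above the floor, joins it to the central stem (22 mm across, top at 88 mm). The grip is fixed to the arm.
- plate_axis (a point): point on the plate's upright axis, 115 mm above the floor.
- slot (a point): middle of the slot in the plate's rim, 50 mm from the axis, at the plate's top; 12 mm wide, 10 mm deep, open at the rim. The pin's bracket is only roughly set, so the pin drops in at a plate angle up to 0.25 rad to either side of 0 (6.283): turn slowly and feel or watch for it. It has 0.04 rad of play either way in the slot, then blocks the plate.
- pin (a joint): how far the upright spring pin has dropped, m: 0 while its 8 mm round tip rides on the plate, 0.007 in the slot. A spring presses it down with 4 N. It stands on a dark bracket at the base's +x side, 50 mm from the plate's axis; its steel head, 15 mm across, is 71 mm above the floor, below the crank. Turning on against the dropped pin loads it sideways; it bears 12 N.
- lever (a joint): angle of the clamp lever about its upright axis, rad, clockwise seen from above: 0 with the lever along the base's own +y (open), 1.0 at its stop (clamped), 57 degrees further towards the base's +x. It starts between 0 and 0.2, takes about 4 N at its grip and stays where it is left.
- lever_grip (a point): middle of the free part of the lever's upright black grip, a round post 15 mm across that reaches from 40 to 92 mm above the floor at the lever's end; the point is on its axis, 76 mm above the floor, 72 mm from the lever's axis.
- lever_pivot (a point): point on the lever's upright axis, 76 mm above the floor.
- v_block_mid (a point): centre of a loose steel V-block, 50 x 50 x 40 mm, a bystander
- bushing_mid (a point): centre of a loose flanged bronze bushing, 44 mm across, 30 mm high, a bystander
- step_block_mid (a point): centre of a loose black step block, 28 x 60 x 36 mm, a bystander
- bolt_mid (a point): centre of a loose hex bolt standing on its head, 27 mm across, 61 mm high, a bystander
- t_nut_mid (a point): centre of a loose T-slot nut, 28 x 28 x 18 mm, a bystander close to the base

How it is judged (in metres and radians):
On the way, in this order (a step that is already met when the one before it is completed fails the run):
1. the pin has dropped into the slot at home (value of joint pin above 0.0055 m), for 0.2 s.
2. the clamp lever is swung to its stop (value of joint lever above 0.9 rad), for 0.2 s.
At the end, for the whole second after the job is handed in: The pin stands in the plate's slot (dropped by more than 5.5 mm) with the plate within 0.35 rad of 0 or 6.283, and the clamp lever is at more than 0.9 rad (value of joint pin above 0.0055 m and value of joint lever above 0.9 rad and (value of joint plate between -0.35 and 0.35 rad or value of joint plate between 5.93 and 6.63 rad)); the robot touches nothing.
It fails at once if the plate is turned the longer way: through the far side (3.14 rad) after starting more than half a radian from it, or more than half a turn past home ((value of joint plate between 3.06 and 3.22 rad and distance of slot from where it was at the start of the episode above 0.0247 m) or value of joint plate below -3 rad or value of joint plate above 9.28 rad).
It fails at once if the plate is forced against the pin with more than 12 N (contact force between plate and pin above 12 N).
It fails at once if a bystander is shifted by more than 15 mm (distance of any of v_block_mid, bushing_mid, step_block_mid, bolt_mid, t_nut_mid from where it was at the start of the episode above 0.015 m).
It also fails if it takes over 58 s, if anything falls off the work surface, if the arm or the gripper's body presses on something with over 40 N, if the wrist force passes 120 N, or if a joint passes its speed limit or range.

ROBOT

A 6-joint arm with a two-finger parallel gripper is mounted at the origin on a cart in front of the work surface, level with it; the furniture and walls round the work are solid. World frame = base frame: x ahead of the robot, y to its left, z up, the work surface at z = 0. Lengths are in mm, angles in rad, forces in N, time in s.
With the tool pointing down it reaches from about 350 to 875 mm from the base axis. Payload 4.2 kg.
Tool frame: the origin (TCP) lies midway between the tips of the shut fingers; the grasp point (between the pads) lies 19 mm behind it; z points along the fingers, y is the direction in which the jaws open and shut (so a half turn about z gives the same grasp; the last joint's range is limited). The gripper opens to 85 mm and grips with 20 to 120 N. Pads are 22 mm wide; open, the fingers measure 114 mm over their backs; the gripper's body (76 mm by 85 mm) begins 54 mm behind the grasp point. The pads swing forward as they close: fully open they stand 13 mm farther back than shut.
Start: joints at [1.495, 0.385, 0.008, 0, -1.194, -0.259], TCP at [205.33, 590.287, 231.312] pointing down, gripper open.
Joint ranges: [-3.14, 3.14], [-1.21, 2.06], [-1.07, 1.41], [-3.16, 2.05], [-2.99, -0.16], [-3.1, 3.1]. Speed limits (rad/s): [2.79, 2.79, 3.14, 3.14, 3.14, 3.14].

INTERFACE

Orientations are given as a 3x3 rotation matrix whose columns are the frame's x, y, z axes.
In Python, from bench import r, imaging, models gives the robot as it stands.
- The arm moves only by the shell command python3 -m jog 'ROWS' [OPENING] [FORCE]. ROWS is JSON, a list that holds one entry, the list of rows, each a list of 6 numbers: the shift along the tool's x, y, z in m, then the turn, a rotation vector about the tool's x, y, z in rad. A call has 1 to 5 rows; each row is the pose to reach, as a shift and turn from the pose commanded when the call began, along the tool's axes at that moment; what a row does not reach only later rows make up. A row lasts 1/12 s, in which the tool goes at most 41.7 mm and 7.16 degrees, less where a joint would pass 70% of its speed; a pose out of reach is approached as far as the arm can. A call with a gripper value outside its range is refused whole. OPENING is the opening in per cent of the stroke, from 0 (shut) to 100 (fully open), set as the call begins (- or left out, the last holds). The fingers move at their own pace and stop on an object; FORCE is the grip in N (left out, the last holds). Time passes only in rows, so rows that repeat a pose let the fingers close. It gives the time, the measured TCP pose, the force and the opening at its end, in the units of the state.
- r.read_state(): the state, without advancing time (a new reading comes with each control period).
- imaging.camera(name): name is "scene" or "top" or "wrist"; returns the picture (384x512x3 uint8, red, green, blue); there is no depth.
- imaging.get_calibration(name): a dict with "camera_matrix" (3x3 intrinsics, pixels), "rvec" (rotation vector, rad) and "tvec" (3), from world to camera coordinates, as OpenCV has them. Camera axes: x right, y down, z forward; pixel columns grow to the right and rows downward; lengths in mm; the calibration is good to about 2 mm. The wrist camera is an equidistant fisheye: a pixel r from the principal point sees the ray r / f radians off the axis. A picture is of the moment at which its call begins: read the wrist's pose just before it. get_calibration takes no time and is no camera call; for the wrist camera it gives the pose at the moment of the call.
- r.finish_job(): hands the job in, once; it reports no verdict.
Trained networks look in the newest picture that a camera, given by its name, has taken for a name from the list of things; names that differ only in an ending like _2 or _b are one class to them, and where a whole thing is asked for, a point or a joint stands for the part that bears it (a point fixed in the world has none). Each returns a list of dicts, best first, with "score" (0 to 1); they miss things now and then, are a little off and sometimes report something else, mostly with a low value. They report only what shows in the picture. A call takes as long as a camera call.
- models.search_frame(camera, label): "rect" ([left, top, width, height] in pixels, round what is visible of it).
- models.place_of(camera, label): "uv" ([column, row] in pixels: a listed point, or the origin of a listed thing).
The state is a dict: "clock": time; "joints": joint angles; "joint_vel": joint speeds; "tau": joint torques, N m; "ee_pos": TCP position; "tool_rot": TCP orientation; "ft_force": force on the tool from outside, world axes, zero at the start; "ft_torque": the same for the moment, N m; "finger_gap": opening from 0.0 (shut) to 1.0 (fully open).
Only numpy, scipy, OpenCV 4.12 (cv2) and the standard library are available. Lean on these libraries where they do the work, as an engineer would, in place of code of your own. Each camera call takes 0.05 s, during which the arm holds its last target.

## Working session

There is one attempt and no reset: what is moved stays moved. The work goes in short steps, Python scripts to look and compute and a shell command to move; the robot and the scene stay as the last step left them, time stands still between calls to the robot, and variables do not carry over. Pictures are saved under pics/ and viewed, and the job is handed in when it is done.

```bash
ls; mkdir -p pics
cat > h.py <<'E'
import numpy as np, cv2
from bench import r, imaging, models
def ray(cam,uv,cal=None):
    c=cal or imaging.get_calibration(cam); K=np.array(c["camera_matrix"],float)
    R=cv2.Rodrigues(np.array(c["rvec"],float))[0]; t=np.array(c["tvec"],float).ravel()
    x=(uv[0]-K[0,2])/K[0,0]; y=(uv[1]-K[1,2])/K[1,1]
    if cam=="wrist":
        th=np.hypot(x,y); s=np.sin(th)/th if th>1e-9 else 1; d=np.array([x*s,y*s,np.cos(th)])
    else: d=np.array([x,y,1.])
    return -R.T@t, R.T@d
def atz(cam,uv,z,cal=None):
    o,d=ray(cam,uv,cal); return o+d*(z-o[2])/d[2]
def proj(cam,P,cal=None):
    c=cal or imaging.get_calibration(cam); K=np.array(c["camera_matrix"],float)
    R=cv2.Rodrigues(np.array(c["rvec"],float))[0]; t=np.array(c["tvec"],float).ravel()
    p=R@np.array(P,float)+t
    if cam=="wrist":
        rr=np.hypot(p[0],p[1]); th=np.arctan2(rr,p[2]); q=p[:2]/rr*th
    else: q=p[:2]/p[2]
    return np.array([K[0,0]*q[0]+K[0,2],K[1,1]*q[1]+K[1,2]])
def save(cam,name):
    im=imaging.camera(cam); cv2.imwrite("pics/"+name+".png",cv2.cvtColor(im,cv2.COLOR_RGB2BGR)); return im
E
python3 - <<'E'
from h import *
s=r.read_state(); print({k:np.round(v,3).tolist() for k,v in s.items()})
for c in ["scene","top","wrist"]:
    save(c,c+"0")
    for n,z in [("index_base",0),("crank_grip",115),("plate_axis",115),("slot",44),("lever_grip",76),("lever_pivot",76),("pin",71)]:
        for d in models.place_of(c,n)[:2]:
            print(c,n,round(d["score"],2),np.round(d["uv"],1),np.round(atz(c,d["uv"],z),1))
E
```

```text
pics
{'clock': 0.0, 'joints': [1.495, 0.386, 0.007, -0.0, -1.194, -0.259], 'joint_vel': [0.0, -0.0, -0.001, 0.001, 0.002, 0.001], 'tau': [0.001, -39.229, 18.84, 4.186, -0.005, 0.0], 'ee_pos': [205.169, 589.735, 230.199], 'tool_rot': [[0.944, -0.329, -0.001], [-0.329, -0.944, -0.002], [0.0, 0.002, -1.0]], 'ft_force': [0.551, -0.087, 0.521], 'ft_torque': [0.035, -0.05, 0.07], 'finger_gap': 1.004}
scene index_base 0.87 [276.2 272.1] [ 483.3 -296.     0. ]
scene crank_grip 0.94 [299.1 217. ] [ 507.9 -326.5  115. ]
scene plate_axis 0.87 [271.6 212.2] [ 491.1 -278.4  115. ]
scene slot 0.57 [246.7 246.4] [ 461.8 -243.    44. ]
scene lever_grip 0.62 [224.2 206.3] [ 507.8 -137.7   76. ]
scene lever_pivot 0.88 [227.  225.1] [ 455.3 -199.6   76. ]Traceback (most recent call last):
  File "<stdin>", line 6, in <module>
ValueError: it knows: bolt_mid, bushing_mid, crank_grip, index_base, lever_grip, lever_pivot, plate_axis, slot, step_block_mid, t_nut_mid, v_block_mid
```

Run:
```python
from h import *
for c in ["top","wrist"]:
    save(c,c+"0")
    for n,z in [("index_base",0),("crank_grip",115),("plate_axis",115),("slot",44),("lever_grip",76),("lever_pivot",76),("v_block_mid",20),("bushing_mid",15),("step_block_mid",18),("bolt_mid",30),("t_nut_mid",9)]:
        for d in models.place_of(c,n)[:2]:
            print(c,n,round(d["score"],2),np.round(d["uv"],1),np.round(atz(c,d["uv"],z),1))
print(r.read_state()["clock"])
```

```text
top index_base 0.62 [318.1 223.7] [ 480.1 -303.2    0. ]
top crank_grip 0.95 [344.7 212.7] [ 493.3 -336.8  115. ]
top plate_axis 0.77 [318.4 222.9] [ 477.3 -292.6  115. ]
top slot 0.86 [290. 230.] [ 468.3 -248.    44. ]
top lever_grip 0.57 [230.7 215.4] [ 495.3 -143.6   76. ]
top lever_grip 0.34 [344.  213.6] [ 494.  -341.4   76. ]
top lever_pivot 0.83 [263.8 231.8] [ 465.3 -201.    76. ]
top v_block_mid 0.73 [337.8 128.6] [ 657.8 -344.2   20. ]
top bushing_mid 0.63 [265.1 132.7] [ 654.9 -206.9   15. ]
top step_block_mid 0.74 [235.6 126.5] [ 667.8 -151.1   18. ]
top bolt_mid 0.53 [202.7 130.3] [659.4 -89.7  30. ]
top t_nut_mid 0.54 [314.  281.9] [ 372.1 -291.2    9. ]
1.55
```

View pics/scene0.png

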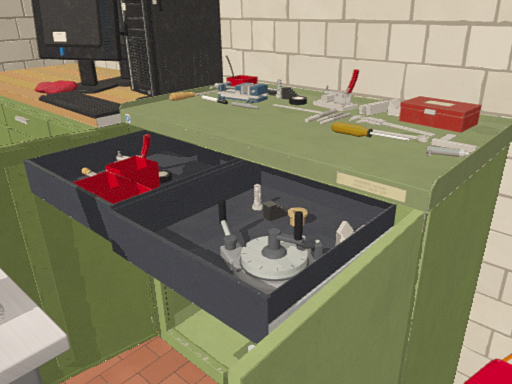

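View pics/top0.png

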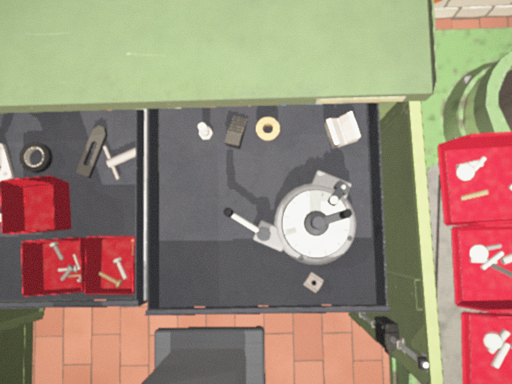

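The pictures show the table in the right-hand drawer, with the stem at about (317,222) in top, the crank to its right at (345,213) and the lever grip at (230,213). I'll zoom in next.

Run:
```python
import cv2
im=cv2.imread("pics/top0.png")[160:310,210:390]; cv2.imwrite("pics/topz.png",cv2.resize(im,None,fx=4,fy=4,interpolation=cv2.INTER_CUBIC))
im=cv2.imread("pics/scene0.png")[170:300,190:390]; cv2.imwrite("pics/scz.png",cv2.resize(im,None,fx=4,fy=4,interpolation=cv2.INTER_CUBIC))
```

```text
(no output)
```

View pics/topz.png

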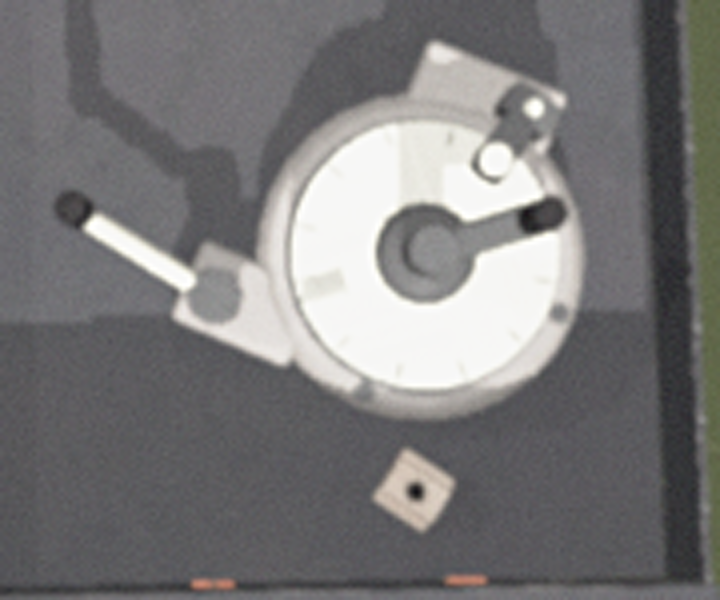

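View pics/scz.png

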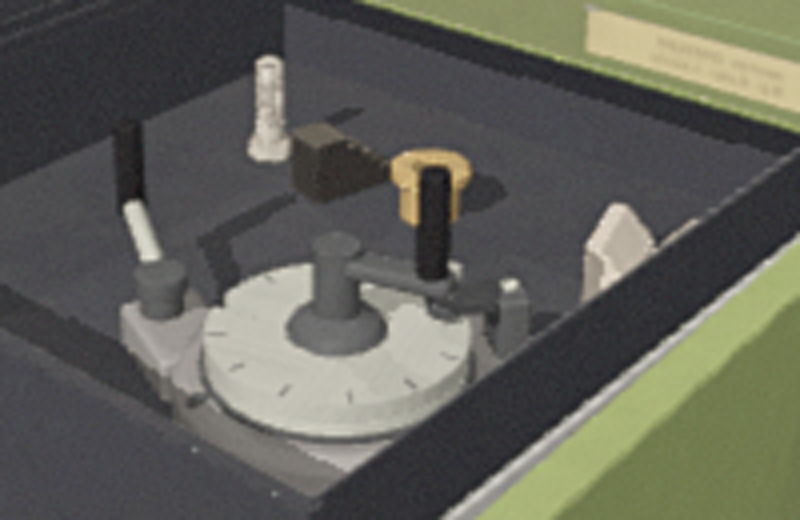

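```bash
python3 - <<'E'
from h import *
for n,uv in [("caddyhandle",(145,138))]:
  for z in (0,100,150,200): print(n,z,atz("scene",uv,z).round(0))
for n,uv in [("caddyTL",(5,180)),("caddyBR",(70,228))]:
  for z in (0,100): print(n,z,atz("top",uv,z).round(0))
pin=atz("top",(210+494/4,160+160/4),71); print("pin",pin)
ax=(atz("top",(318.4,222.9),115)+atz("scene",(271.6,212.2),115))/2
for a in [atz("top",(318.4,222.9),115)]:
  d=pin-a; print("axis",a,"R",np.hypot(*d[:2]),"ang",np.degrees(np.arctan2(d[1],d[0])))
for n,uv in [("rimR",(382,170)),("rimFront",(300,306)),("midwall",(147,200))]:
  for z in (0,60,100): print(n,z,atz("top",uv,z).round(0))
E
python3 -m jog '[[[0.02,0.04,-0.035,0,0,0],[0.04,0.08,-0.07,0,0,0],[0.055,0.115,-0.07,0,0,0],[0.07,0.15,-0.07,0,0,0],[0.085,0.185,-0.07,0,0,0]]]' 60
```

```text
caddyhandle 0 [826. 616.   0.]
caddyhandle 100 [639. 325. 100.]
caddyhandle 150 [546. 180. 150.]
caddyhandle 200 [453.  35. 200.]
caddyTL 0 [579. 303.   0.]
caddyTL 100 [565. 248. 100.]
caddyBR 0 [482. 173.   0.]
caddyBR 100 [478. 132. 100.]
pin [ 518.59902976 -324.69944169   71.        ]
axis [ 477.32040278 -292.63549763  115.        ] R 52.26874356544065 ang -37.838941111915226
rimR 0 [ 580. -428.    0.]
rimR 60 [ 571. -414.   60.]
rimR 100 [ 566. -405.  100.]
rimFront 0 [ 327. -264.    0.]
rimFront 60 [ 335. -261.   60.]
rimFront 100 [ 340. -259.  100.]
midwall 0 [533.  23.   0.]
midwall 60 [527.   8.  60.]
midwall 100 [524.  -2. 100.]
clock: 1.97
ee_pos: [224.0, 401.5, 302.0]
tool_rot: [[0.945, -0.328, 0.001], [-0.328, -0.945, 0.003], [-0.0, -0.003, -1.0]]
ft_force: [-0.2, 0.1, 0.5]
finger_gap: 0.6
```

```bash
python3 -m jog '[[[0.035,0.02,0,0,0,0.12],[0.07,0.04,0,0,0,0.24],[0.105,0.06,0,0,0,0.36],[0.14,0.08,0,0,0,0.48],[0.175,0.1,0,0,0,0.6]]]'
```

```text
clock: 2.38
ee_pos: [356.8, 249.0, 301.4]
tool_rot: [[0.59, -0.807, 0.001], [-0.807, -0.59, 0.001], [-0.001, -0.002, -1.0]]
ft_force: [0.7, 0.0, -0.1]
finger_gap: 0.595
```

```bash
J='python3 -m jog'; python3 -m jog '[[[0.037,0.016,0,0,0,0],[0.073,0.033,0,0,0,0],[0.11,0.049,0,0,0,0],[0.146,0.066,0,0,0,0],[0.183,0.082,0,0,0,0]]]'; python3 -m jog '[[[0.037,0.016,0,0,0,0],[0.073,0.033,0,0,0,0],[0.11,0.049,0,0,0,0],[0.146,0.066,0,0,0,0],[0.183,0.082,0,0,0,0]]]'; python3 -m jog '[[[0.037,0.016,0,0,0,0.1],[0.073,0.033,0,0,0,0.2],[0.11,0.049,0,0,0,0.28],[0.11,0.049,0,0,0,0.28]]]'
python3 - <<'E'
from h import *
cal=imaging.get_calibration("wrist"); s=r.read_state(); print(s["ee_pos"],s["joints"],s["tool_rot"])
save("wrist","w1")
for n,z in [("index_base",0),("crank_grip",115),("plate_axis",115),("slot",44),("lever_grip",76),("lever_pivot",76),("t_nut_mid",9)]:
        for d in models.place_of("wrist",n)[:2]:
            print(n,round(d["score"],2),np.round(d["uv"],1),np.round(atz("wrist",d["uv"],z,cal),1))
E
```

```text
clock: 2.8
ee_pos: [398.6, 52.9, 301.3]
tool_rot: [[0.595, -0.804, 0.001], [-0.804, -0.595, 0.001], [0.0, -0.001, -1.0]]
ft_force: [0.9, -0.3, 0.2]
finger_gap: 0.598
clock: 3.22
ee_pos: [441.4, -143.2, 301.2]
tool_rot: [[0.594, -0.805, 0.001], [-0.805, -0.594, 0.0], [0.001, -0.001, -1.0]]
ft_force: [0.7, 0.8, -0.5]
finger_gap: 0.602
clock: 3.55
ee_pos: [468.3, -264.1, 299.6]
tool_rot: [[0.34, -0.94, -0.001], [-0.94, -0.34, -0.001], [0.001, 0.002, -1.0]]
ft_force: [1.4, 0.3, 0.1]
finger_gap: 0.603
[ 468.25538048 -264.13410734  299.59959992] [-0.21091589  0.19315023 -0.09023209  0.00157078 -1.28843412  0.55755188] [[ 3.40148616e-01 -9.40370775e-01 -1.31301165e-03]
 [-9.40371401e-01 -3.40147081e-01 -1.26165082e-03]
 [ 7.39802481e-04  1.66386738e-03 -9.99998342e-01]]
index_base 0.74 [254.4 132.5] [ 478.6 -291.7    0. ]
crank_grip 0.64 [254.6 100.7] [ 494.  -334.9  115. ]
plate_axis 0.59 [255.2 140. ] [ 478.6 -294.4  115. ]
slot 0.67 [249.9 172.6] [ 467.1 -241.6   44. ]
slot 0.55 [257.3 142.4] [ 471.8 -284.3   44. ]
lever_grip 0.73 [203.1 237.7] [ 499.2 -141.    76. ]
lever_pivot 0.66 [243.4 211.1] [ 459.9 -197.1   76. ]
t_nut_mid 0.63 [318.6 161.1] [ 373.9 -285.8    9. ]
```

View pics/w1.png

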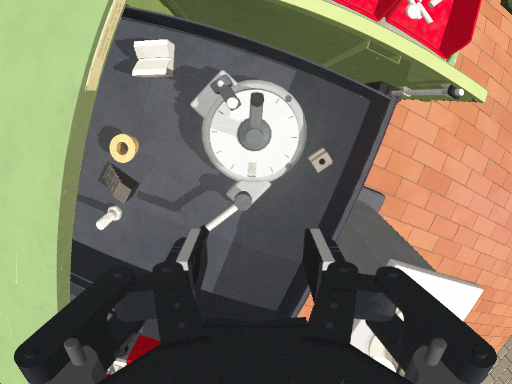

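Wrist picture: stem top is at about (254,134), crank grip at (257,98), slot patch at (251,169), pin head at (232,103), lever grip at (204,235).

Run:
```python
import cv2
im=cv2.imread("pics/w1.png")[60:250,180:340]; cv2.imwrite("pics/w1z.png",cv2.resize(im,None,fx=3.5,fy=3.1,interpolation=cv2.INTER_CUBIC))
from h import *
cal=imaging.get_calibration("wrist")
for n,P in [("gtop",(493,-335.5,134)),("axtop",(478.6,-293,88)),("lgtop",(498,-141.5,92))]: print(n,proj("wrist",P,cal).round(1))
```

```text
gtop [258.6  94.2]
axtop [256.9 132.9]
lgtop [202.8 237.4]
```

View pics/w1z.png

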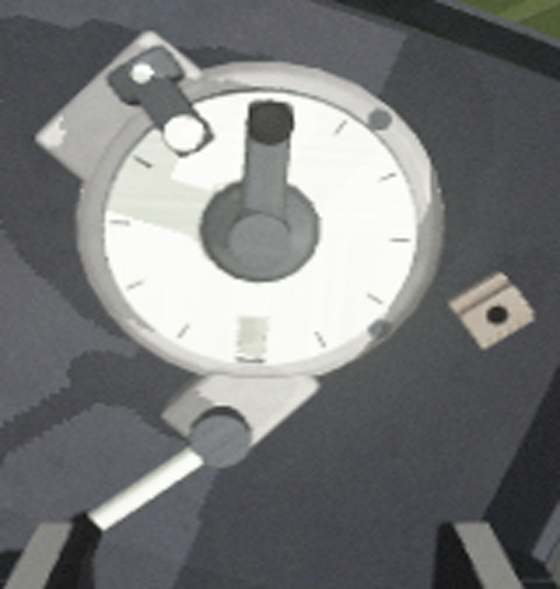

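Run:
```python
from h import *
cal=imaging.get_calibration("wrist")
f=lambda u,v:(180+u/3.5,60+v/3.1)
for n,uv,z in [("gtop",(270,113),134),("axtop",(260,237),88),("platecentre",(261,228),44),("pin",(185,132),71),("slot",(252,338),44),("piv",(219,435),60)]:
    print(n,atz("wrist",f(*uv),z,cal).round(1))
print(proj("wrist",(478,-293,0),cal), cal)
```

```text
gtop [ 493.5 -332.8  134. ]
axtop [ 480.1 -287.9   88. ]
platecentre [ 479.5 -287.2   44. ]
pin [ 519.3 -317.    71. ]
slot [ 465.7 -240.1   44. ]
piv [ 463.7 -198.2   60. ]
[256.94537057 127.43481663] {'camera_matrix': array([[297.31863964,   0.        , 254.85197981],
       [  0.        , 297.31863964, 188.52694198],
       [  0.        ,   0.        ,   1.        ]]), 'rvec': array([-0.54437296,  3.01371908,  0.42911583]), 'tvec': array([348.45529719, 333.45151072, 558.41792904])}
```

```bash
python3 -m jog '[[[0.025,0,0.025,0,0,0.03],[0.05,0,0.055,0,0,0.03],[0.074,0,0.09,0,0,0.03],[0.074,0,0.125,0,0,0.03],[0.074,0,0.13,0,0,0.03]]]'
python3 - <<'E'
from h import *
cal=imaging.get_calibration("wrist"); s=r.read_state(); print(s["ee_pos"])
im=save("wrist","w2")
for n,z in [("crank_grip",115),("plate_axis",115)]:
        for d in models.place_of("wrist",n)[:2]:
            print(n,round(d["score"],2),np.round(d["uv"],1),np.round(atz("wrist",d["uv"],z,cal),1))
c=im[20:300,130:390,::-1]; cv2.imwrite("pics/w2z.png",cv2.resize(c,None,fx=2.1,fy=2.1,interpolation=cv2.INTER_CUBIC))
im=save("scene","s2")
cv2.imwrite("pics/s2z.png",cv2.resize(im[130:290,170:390,::-1],None,fx=3,fy=3,interpolation=cv2.INTER_CUBIC))
E
```

```text
clock: 4.37
ee_pos: [489.9, -326.1, 163.9]
tool_rot: [[0.319, -0.948, -0.011], [-0.948, -0.319, 0.006], [-0.01, 0.009, -1.0]]
ft_force: [-0.2, 0.7, -0.6]
finger_gap: 0.601
[ 489.92365899 -326.1215124   163.92335431]
crank_grip 0.64 [254.  195.9] [ 493.4 -335.5  115. ]
crank_grip 0.61 [248.2 261.6] [ 481.3 -285.6  115. ]
plate_axis 0.74 [254.2 253. ] [ 479.4 -294.   115. ]
```

View pics/w2z.png

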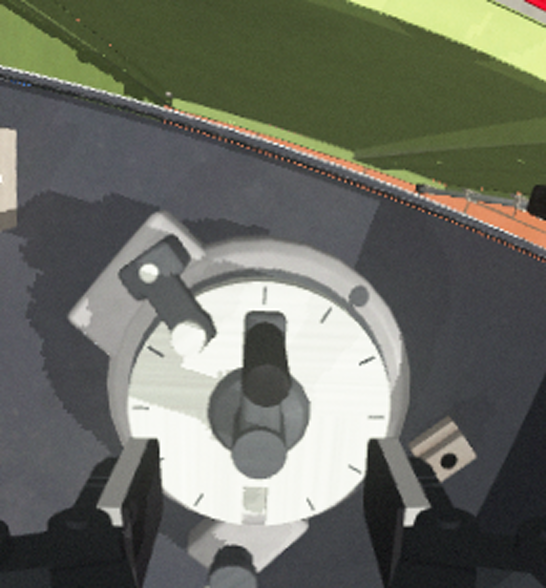

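View pics/s2z.png

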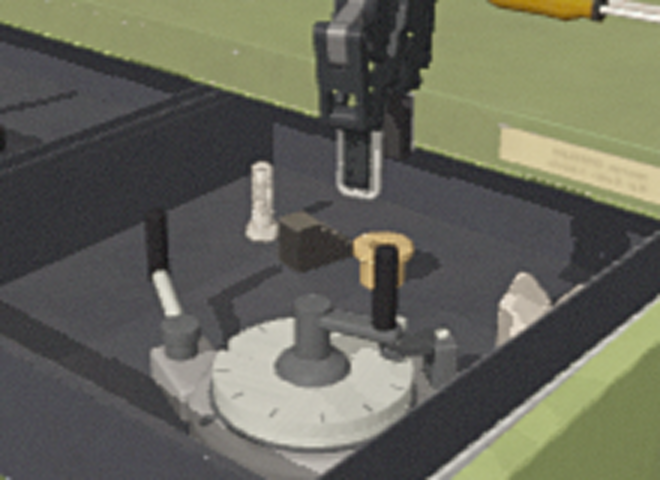

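The grip stands on the line between the open fingers and slightly forward of them. The network puts it at (493,-335), which fits. I'm lowering.

```bash
python3 -m jog '[[[0.002,0,0,0,0,0],[0.002,0,0.03,0,0,0],[0.002,0,0.06,0,0,0],[0.002,0,0.072,0,0,0],[0.002,0,0.072,0,0,0]]]'
python3 - <<'E'
from h import *
cal=imaging.get_calibration("wrist"); s=r.read_state(); print(s["ee_pos"])
im=save("wrist","w3")
c=im[100:384,90:420,::-1]; cv2.imwrite("pics/w3z.png",cv2.resize(c,None,fx=2,fy=2,interpolation=cv2.INTER_CUBIC))
E
```

```text
clock: 4.98
ee_pos: [493.1, -329.2, 97.7]
tool_rot: [[0.321, -0.947, -0.003], [-0.947, -0.321, 0.001], [-0.002, 0.002, -1.0]]
ft_force: [0.1, -0.7, -0.1]
finger_gap: 0.6
[ 493.08385769 -329.17559258   97.68095367]
```

View pics/w3z.png

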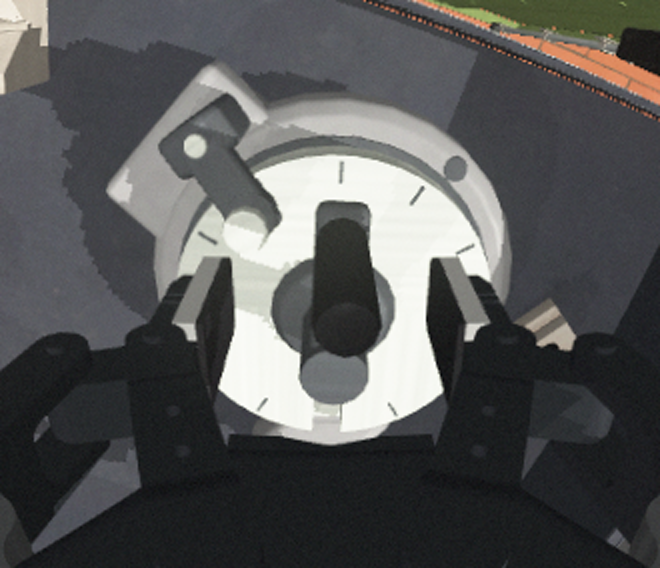

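```bash
python3 -m jog '[[[0.004,0,0,0,0,0],[0.004,0,0,0,0,0],[0.004,0,0,0,0,0],[0.004,0,0,0,0,0],[0.004,0,0,0,0,0]]]' 5 20; python3 -m jog '[[[0,0,0,0,0,0],[0,0,0,0,0,0]]]'
python3 - <<'E'
from h import *
s=r.read_state(); print(s["ee_pos"],s["ft_force"],s["ft_torque"],s["finger_gap"])
E
```

```text
clock: 5.45
ee_pos: [495.0, -335.5, 101.5]
tool_rot: [[0.321, -0.947, 0.001], [-0.947, -0.321, -0.003], [0.003, 0.0, -1.0]]
ft_force: [-3.8, -4.1, 4.0]
finger_gap: 0.166
clock: 5.62
ee_pos: [495.0, -335.5, 101.5]
tool_rot: [[0.321, -0.947, 0.001], [-0.947, -0.321, -0.003], [0.003, 0.0, -1.0]]
ft_force: [-4.0, -4.1, 4.4]
finger_gap: 0.17
[ 495.01259976 -335.4976587   101.49635389] [-3.98858731 -4.07952363  4.43118689] [-1.05610661  1.17852793  0.17200765] 0.1703100351444854
```

```bash
python3 -m jog '[[[-0.0003,0.0054,0,0,0,0.12],[-0.0013,0.0107,0,0,0,0.24],[-0.0029,0.0159,0,0,0,0.36],[-0.0051,0.0208,0,0,0,0.48],[-0.0079,0.0254,0,0,0,0.6]]]'
```

```text
clock: 6.03
ee_pos: [473.9, -337.0, 101.5]
tool_rot: [[-0.274, -0.962, 0.013], [-0.962, 0.274, -0.007], [0.003, -0.014, -1.0]]
ft_force: [7.6, -7.7, -5.1]
finger_gap: 0.165
```

```bash
python3 -m jog '[[[-0.0003,0.0054,0,0,0,0.12],[-0.0013,0.0107,0,0,0,0.24],[-0.0029,0.0159,0,0,0,0.36],[-0.0051,0.0208,0,0,0,0.48],[-0.0079,0.0254,0,0,0,0.6]]]'; python3 -m jog '[[[0,0,0,0,0,0],[0,0,0,0,0,0]]]'
python3 - <<'E'
from h import *
cal=imaging.get_calibration("wrist"); s=r.read_state(); T=np.array(s["tool_rot"]);print(s["ee_pos"],np.degrees(np.arctan2(T[1,0],T[0,0])),"Ftool",T.T@s["ft_force"],s["joints"])
im=save("wrist","w4")
for n,z in [("crank_grip",115),("plate_axis",115),("slot",44)]:
        for d in models.place_of("wrist",n)[:2]:
            print(n,round(d["score"],2),np.round(d["uv"],1),np.round(atz("wrist",d["uv"],z,cal),1))
c=im[0:384,50:460,::-1]; cv2.imwrite("pics/w4z.png",cv2.resize(c,None,fx=1.5,fy=1.5,interpolation=cv2.INTER_CUBIC))
im=save("top","t4")
cv2.imwrite("pics/t4z.png",cv2.resize(im[160:310,210:390,::-1],None,fx=3.5,fy=3.5,interpolation=cv2.INTER_CUBIC))
im=save("scene","s4")
cv2.imwrite("pics/s4z.png",cv2.resize(im[170:300,190:390,::-1],None,fx=3.5,fy=3.5,interpolation=cv2.INTER_CUBIC))
E
```

```text
clock: 6.45
ee_pos: [449.5, -324.9, 101.5]
tool_rot: [[-0.77, -0.638, 0.009], [-0.638, 0.77, -0.009], [-0.001, -0.012, -1.0]]
ft_force: [1.7, -19.8, -4.0]
finger_gap: 0.172
clock: 6.62
ee_pos: [448.0, -322.9, 101.5]
tool_rot: [[-0.767, -0.641, 0.006], [-0.641, 0.767, -0.005], [-0.001, -0.007, -1.0]]
ft_force: [-1.1, -8.6, 0.8]
finger_gap: 0.17
[ 448.00754671 -322.90234435  101.48928179] -140.09932586996104 Ftool [ 6.36504808 -5.9530757  -0.76304976] [-0.32922173  0.3893999  -0.35095487  0.00420465 -0.82355895 -0.54802689]
crank_grip 0.87 [253.5 253. ] [ 448.  -323.9  115. ]
plate_axis 0.83 [259.  321.6] [ 480.7 -292.8  115. ]
slot 0.78 [257.6 306.7] [ 516.8 -263.4   44. ]
```

View pics/w4z.png

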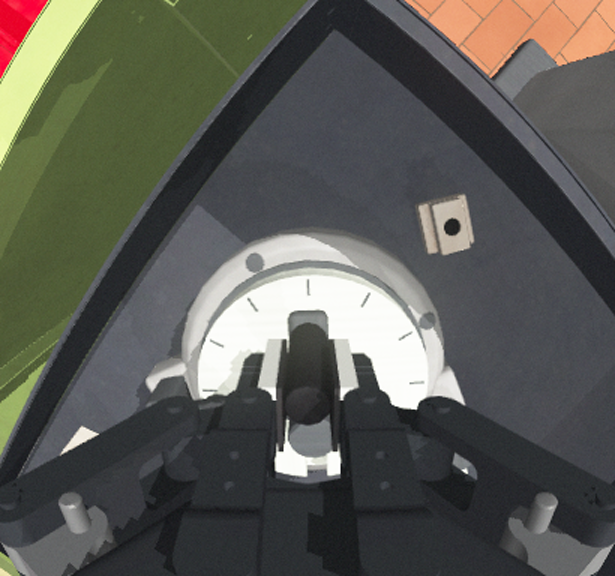

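View pics/s4z.png

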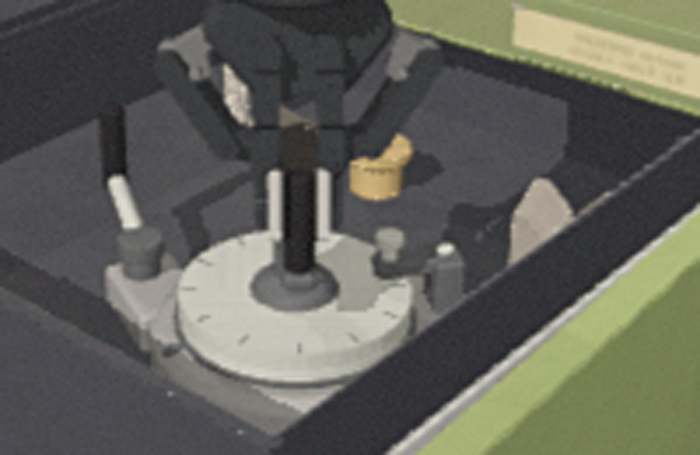

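View pics/t4z.png

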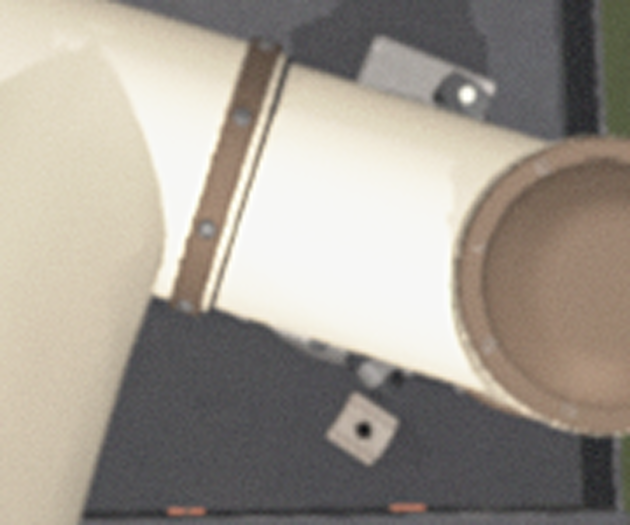

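Scene camera still sees the pin head, at about (301,239), so its drop can be watched. About 1.4 rad remains, so I'm continuing.

```bash
python3 -m jog '[[[0.0005,0.0053,0,0,0,0.12],[-0.0001,0.0106,0,0,0,0.24],[-0.0012,0.0158,0,0,0,0.36],[-0.0031,0.0208,0,0,0,0.48],[-0.0055,0.0255,0,0,0,0.6]]]'; python3 -m jog '[[[0,0,0,0,0,0],[0,0,0,0,0,0]]]'
cat > st.py <<'E'
from h import *
import sys
s=r.read_state(); T=np.array(s["tool_rot"]);p=np.array(s["ee_pos"]);d=p[:2]-[480,-292]
print(round(s["clock"],2),p.round(1),"yaw",np.degrees(np.arctan2(T[1,0],T[0,0])).round(2),"crank",np.degrees(np.arctan2(d[1],d[0])).round(2),"R",np.hypot(*d).round(1),"Ftool",(T.T@s["ft_force"]).round(1),"M",(T.T@s["ft_torque"]).round(2),"ax_tool",(T.T@np.r_[-d,0])[:2].round(1))
if len(sys.argv)>1:
    n=sys.argv[1]; im=save("scene",n)
    cv2.imwrite("pics/%sz.png"%n,cv2.resize(im[190:300,250:350,::-1],None,fx=5,fy=5,interpolation=cv2.INTER_CUBIC))
E
python3 st.py s5
```

```text
clock: 7.33
ee_pos: [437.0, -299.9, 101.5]
tool_rot: [[-0.996, -0.092, 0.008], [-0.092, 0.996, -0.006], [-0.007, -0.007, -1.0]]
ft_force: [3.2, -10.8, -1.9]
finger_gap: 0.165
clock: 7.5
ee_pos: [436.6, -298.9, 101.5]
tool_rot: [[-0.995, -0.097, 0.007], [-0.097, 0.995, -0.004], [-0.006, -0.005, -1.0]]
ft_force: [0.1, -4.7, 1.1]
finger_gap: 0.169
7.5 [ 436.6 -298.9  101.5] yaw -174.44 crank -171.01 R 43.9 Ftool [ 0.3 -4.7 -1.1] M [ 1.4  -0.    0.11] ax_tool [-43.8   2.6]
```

View pics/s5z.png

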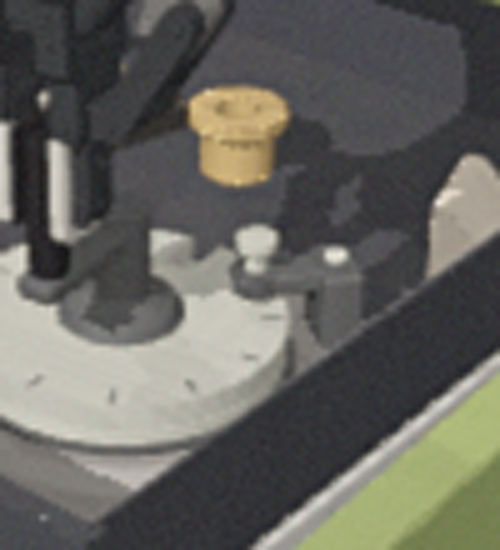

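```bash
python3 -m jog '[[[0,0.0044,0,0,0,0.1],[-0.0004,0.0088,0,0,0,0.2],[-0.0012,0.0131,0,0,0,0.3],[-0.0025,0.0173,0,0,0,0.4],[-0.0033,0.0193,0,0,0,0.45]]]'; python3 -m jog '[[[0,0,0,0,0,0],[0,0,0,0,0,0]]]'
python3 st.py s6
```

```text
clock: 7.97
ee_pos: [438.6, -279.7, 101.5]
tool_rot: [[-0.937, 0.348, 0.008], [0.348, 0.937, -0.005], [-0.009, -0.002, -1.0]]
ft_force: [0.9, -9.2, -1.0]
finger_gap: 0.166
clock: 8.13
ee_pos: [438.7, -279.3, 101.5]
tool_rot: [[-0.938, 0.345, 0.008], [0.345, 0.938, -0.004], [-0.009, -0.001, -1.0]]
ft_force: [2.9, -5.8, 0.3]
finger_gap: 0.169
8.13 [ 438.7 -279.3  101.5] yaw 159.79 crank 162.96 R 43.2 Ftool [-4.7 -4.4 -0.2] M [ 1.32 -0.95  0.12] ax_tool [-43.2   2.4]
```

View pics/s6z.png

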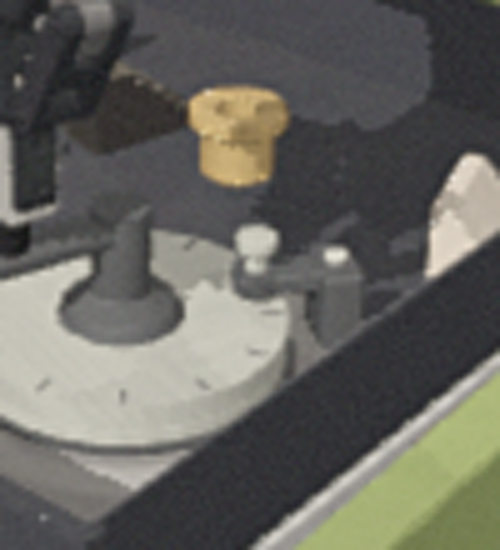

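```bash
python3 -m jog '[[[-0.0002,0.0011,0,0,0,0.025],[-0.0003,0.0022,0,0,0,0.05],[-0.0005,0.0033,0,0,0,0.075],[-0.0006,0.0044,0,0,0,0.1],[-0.0007,0.0053,0,0,0,0.12]]]'; python3 -m jog '[[[0,0,0,0,0,0]]]'
python3 st.py s7
```

```text
clock: 8.6
ee_pos: [440.4, -275.1, 101.5]
tool_rot: [[-0.89, 0.456, 0.006], [0.456, 0.89, -0.005], [-0.008, -0.001, -1.0]]
ft_force: [0.0, -8.6, 2.0]
finger_gap: 0.167
clock: 8.68
ee_pos: [440.5, -274.9, 101.4]
tool_rot: [[-0.89, 0.456, 0.006], [0.456, 0.89, -0.004], [-0.007, -0.001, -1.0]]
ft_force: [0.3, -7.5, 1.0]
finger_gap: 0.171
8.68 [ 440.5 -274.9  101.4] yaw 152.9 crank 156.55 R 43.1 Ftool [-3.7 -6.5 -1. ] M [ 1.71 -0.89  0.1 ] ax_tool [-43.    2.7]
```

View pics/s7z.png

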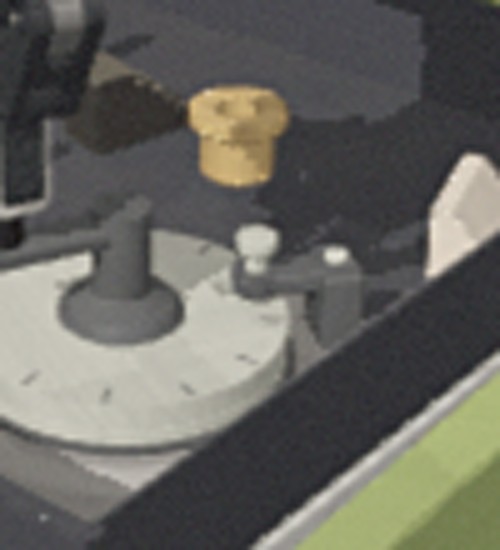

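```bash
cat > pin.py <<'E'
import sys
import runpy
sys.argv=["st.py",sys.argv[1]]
runpy.run_path("st.py")
import cv2
a=cv2.imread("pics/s7.png"); b=cv2.imread("pics/%s.png"%sys.argv[1])
t=a[233:243,295:308]; w=b[223:258,285:318]
m=cv2.matchTemplate(w,t,cv2.TM_CCOEFF_NORMED); _,v,_,l=cv2.minMaxLoc(m)
print("pin head shift px",l[0]-10,l[1]-10,"score",round(v,3))
E
python3 -m jog '[[[0,0.0004,0,0,0,0.01],[0,0.0009,0,0,0,0.02],[0,0.0013,0,0,0,0.03],[0,0.0013,0,0,0,0.03]]]'; python3 pin.py s8
python3 - <<'E'
from h import *
a=proj("scene",(519,-320,71)); b=proj("scene",(519,-320,64)); print(a,b)
E
```

```text
clock: 9.07
ee_pos: [441.0, -273.8, 101.5]
tool_rot: [[-0.876, 0.482, 0.006], [0.482, 0.876, -0.005], [-0.007, -0.001, -1.0]]
ft_force: [-0.0, -8.4, 0.4]
finger_gap: 0.161
9.07 [ 441.  -273.8  101.5] yaw 151.21 crank 155.04 R 43.0 Ftool [-4.  -7.3 -0.4] M [ 1.92 -1.03  0.03] ax_tool [-42.9   2.9]
pin head shift px 0 0 score 0.998
[299.30966289 235.49152137] [299.20746577 238.86911863]
```

```bash
python3 -m jog '[[[0,0.0003,0,0,0,0.007],[0,0.0006,0,0,0,0.014],[0,0.0009,0,0,0,0.02],[0,0.0009,0,0,0,0.02]]]'; python3 pin.py s9
```

```text
clock: 9.45
ee_pos: [441.4, -273.0, 101.5]
tool_rot: [[-0.867, 0.499, 0.006], [0.499, 0.867, -0.005], [-0.007, -0.001, -1.0]]
ft_force: [0.9, -8.2, 1.1]
finger_gap: 0.165
9.45 [ 441.4 -273.   101.5] yaw 150.07 crank 153.83 R 43.0 Ftool [-4.9 -6.6 -1.1] M [ 1.88 -1.02 -0.  ] ax_tool [-42.9   2.8]
pin head shift px 0 0 score 0.998
```

```bash
python3 -m jog '[[[0,0.0003,0,0,0,0.007],[0,0.0006,0,0,0,0.014],[0,0.0009,0,0,0,0.02],[0,0.0009,0,0,0,0.02]]]'; python3 pin.py s10
```

```text
clock: 9.83
ee_pos: [441.8, -272.2, 101.4]
tool_rot: [[-0.856, 0.516, 0.006], [0.516, 0.856, -0.004], [-0.007, -0.001, -1.0]]
ft_force: [1.0, -7.3, 0.9]
finger_gap: 0.167
9.83 [ 441.8 -272.2  101.4] yaw 148.92 crank 152.62 R 43.0 Ftool [-4.7 -5.7 -0.9] M [ 1.83 -1.03  0.02] ax_tool [-42.9   2.8]
pin head shift px 0 0 score 0.998
```

```bash
python3 -m jog '[[[-0.0001,0.0003,0,0,0,0.007],[-0.0002,0.0006,0,0,0,0.014],[-0.0002,0.0009,0,0,0,0.02],[-0.0002,0.0009,0,0,0,0.02]]]'; python3 pin.py s11
```

```text
clock: 10.22
ee_pos: [442.2, -271.5, 101.4]
tool_rot: [[-0.846, 0.533, 0.005], [0.533, 0.846, -0.004], [-0.007, -0.001, -1.0]]
ft_force: [-0.4, -7.0, 2.0]
finger_gap: 0.168
10.22 [ 442.2 -271.5  101.4] yaw 147.77 crank 151.53 R 43.0 Ftool [-3.4 -6.1 -2. ] M [ 1.9  -1.    0.08] ax_tool [-42.9   2.8]
pin head shift px 0 0 score 0.998
```

```bash
python3 -m jog '[[[-0.0001,0.0003,0,0,0,0.007],[-0.0002,0.0006,0,0,0,0.014],[-0.0002,0.0009,0,0,0,0.02],[-0.0002,0.0009,0,0,0,0.02]]]'; python3 pin.py s12
```

```text
clock: 10.6
ee_pos: [442.8, -270.7, 101.5]
tool_rot: [[-0.835, 0.55, 0.005], [0.55, 0.835, -0.004], [-0.007, -0.0, -1.0]]
ft_force: [0.3, -6.3, 2.2]
finger_gap: 0.165
10.6 [ 442.8 -270.7  101.5] yaw 146.61 crank 150.18 R 42.9 Ftool [-3.7 -5.1 -2.1] M [ 1.58 -0.76  0.04] ax_tool [-42.8   2.7]
pin head shift px 0 0 score 0.989
```

```bash
python3 -m jog '[[[0,0.0002,0,0,0,0.005],[0,0.0004,0,0,0,0.01],[0,0.0004,0,0,0,0.01]]]'; python3 pin.py s13
```

```text
clock: 10.9
ee_pos: [443.0, -270.3, 101.4]
tool_rot: [[-0.829, 0.559, 0.005], [0.558, 0.83, -0.004], [-0.006, -0.0, -1.0]]
ft_force: [0.7, -6.8, 2.0]
finger_gap: 0.164
10.9 [ 443.  -270.3  101.4] yaw 146.05 crank 149.64 R 42.9 Ftool [-4.3 -5.2 -2. ] M [ 1.65 -0.81  0.04] ax_tool [-42.8   2.7]
pin head shift px 0 0 score 0.98
```

View pics/s13z.png

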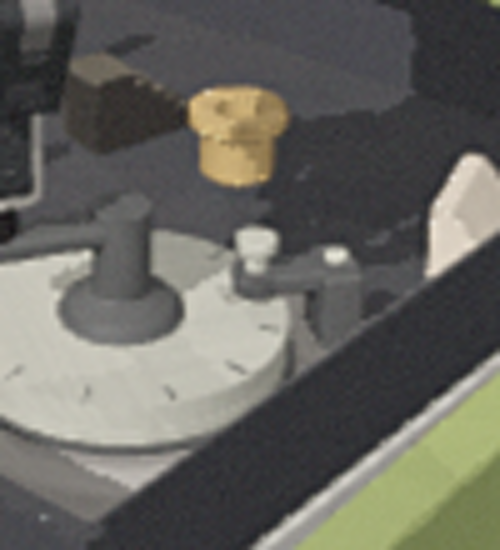

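```bash
python3 -c "
import cv2,numpy as np
L=[cv2.resize(cv2.imread('pics/%s.png'%n)[225:260,285:315],None,fx=12,fy=12,interpolation=cv2.INTER_CUBIC) for n in ('s7','s13')]
cv2.imwrite('pics/c13.png',np.hstack(L))"
```

```text
(no output)
```

View pics/c13.png

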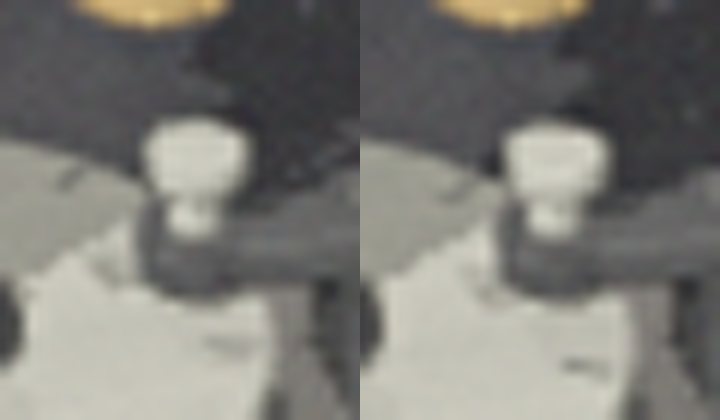

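```bash
python3 -m jog '[[[0,0.0002,0,0,0,0.005],[0,0.0004,0,0,0,0.01],[0,0.0006,0,0,0,0.015],[0,0.0006,0,0,0,0.015]]]'; python3 pin.py s14
```

```text
clock: 11.28
ee_pos: [443.4, -269.6, 101.4]
tool_rot: [[-0.821, 0.571, 0.005], [0.571, 0.821, -0.004], [-0.007, 0.0, -1.0]]
ft_force: [0.3, -4.7, 3.2]
finger_gap: 0.167
11.28 [ 443.4 -269.6  101.4] yaw 145.17 crank 148.55 R 42.9 Ftool [-3.  -3.7 -3.2] M [ 1.25 -0.69  0.11] ax_tool [-42.8   2.5]
pin head shift px 0 1 score 0.973
```

```bash
python3 -m jog '[[[0,0.0002,0,0,0,0.005],[0,0.0004,0,0,0,0.01],[0,0.0006,0,0,0,0.015],[0,0.0006,0,0,0,0.015]]]'; python3 pin.py s15;  python3 -c "
import cv2,numpy as np
L=[cv2.resize(cv2.imread('pics/%s.png'%n)[225:260,285:315],None,fx=12,fy=12,interpolation=cv2.INTER_CUBIC) for n in ('s13','s15')]
cv2.imwrite('pics/c15.png',np.hstack(L))"
```

```text
clock: 11.67
ee_pos: [444.0, -268.7, 101.4]
tool_rot: [[-0.812, 0.584, 0.006], [0.584, 0.812, -0.003], [-0.007, 0.001, -1.0]]
ft_force: [0.2, -4.2, 6.6]
finger_gap: 0.168
11.67 [ 444.  -268.7  101.4] yaw 144.3 crank 147.04 R 42.9 Ftool [-2.7 -3.3 -6.6] M [ 0.83 -0.59  0.24] ax_tool [-42.8   2. ]
pin head shift px 0 3 score 0.904
```

View pics/c15.png

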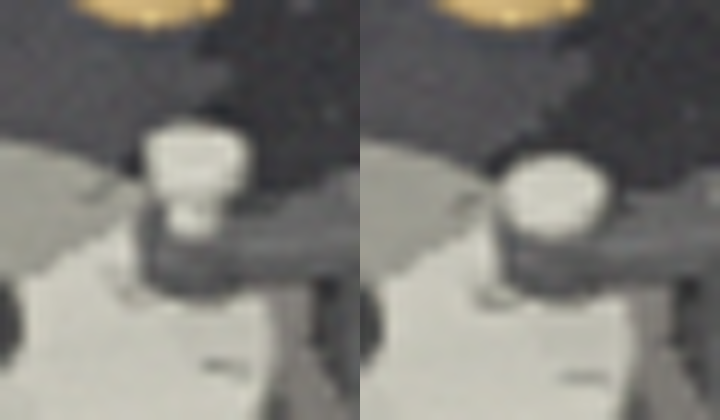

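The pin head dropped 3 px and now sits flush on its bracket, and the turning force fell with it. I'm holding briefly, then letting go.

```bash
python3 -m jog '[[[0,0,0,0,0,0],[0,0,0,0,0,0],[0,0,0,0,0,0]]]' 55; python3 -m jog '[[[0,0,0,0,0,0],[0,0,-0.03,0,0,0],[0,0,-0.07,0,0,0],[0,0,-0.11,0,0,0],[0,0,-0.11,0,0,0]]]';python3 pin.py s16
python3 - <<'E'
from h import *
cal=imaging.get_calibration("wrist")
im=save("wrist","w5"); print(r.read_state()["finger_gap"],r.read_state()["joints"])
for n,z in [("lever_grip",76),("lever_pivot",76),("crank_grip",115),("plate_axis",115)]:
        for d in models.place_of("wrist",n)[:2]:
            print(n,round(d["score"],2),np.round(d["uv"],1),np.round(atz("wrist",d["uv"],z,cal),1))
E
```

```text
clock: 11.97
ee_pos: [441.5, -266.9, 98.8]
tool_rot: [[-0.812, 0.584, -0.0], [0.584, 0.812, 0.001], [0.0, 0.0, -1.0]]
ft_force: [-0.7, 0.2, 1.1]
finger_gap: 0.55
clock: 12.38
ee_pos: [446.1, -269.0, 217.1]
tool_rot: [[-0.813, 0.582, 0.015], [0.582, 0.813, -0.007], [-0.016, 0.003, -1.0]]
ft_force: [0.3, 1.1, 0.4]
finger_gap: 0.55
12.38 [ 446.1 -269.   217.1] yaw 144.41 crank 145.92 R 41.0 Ftool [ 0.3  1.  -0.4] M [-0.04 -0.15 -0.01] ax_tool [-41.    1.1]
pin head shift px 0 3 score 0.909
0.5520274657971994 [-2.29112973e-01  2.16420375e-01 -2.88598143e-01 -4.71235667e-04
 -1.06146410e+00 -1.96461392e+00]
lever_grip 0.82 [390.9 147.1] [ 499.4 -136.7   76. ]
lever_pivot 0.65 [326.3 152. ] [ 464.7 -197.    76. ]
crank_grip 0.8 [255.4 188.4] [ 444.8 -267.4  115. ]
crank_grip 0.73 [252.1 247.8] [ 488.9 -302.8  115. ]
plate_axis 0.79 [257.2 237.8] [ 483.3 -293.1  115. ]
```

View pics/w5.png

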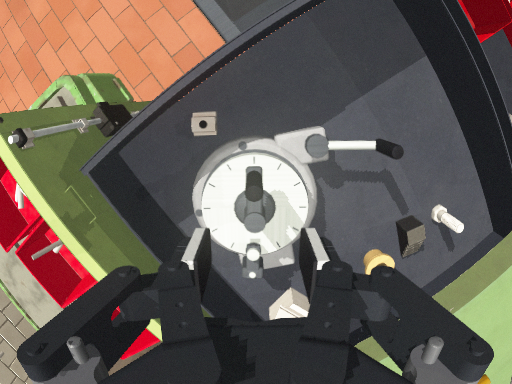

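View pics/s16z.png

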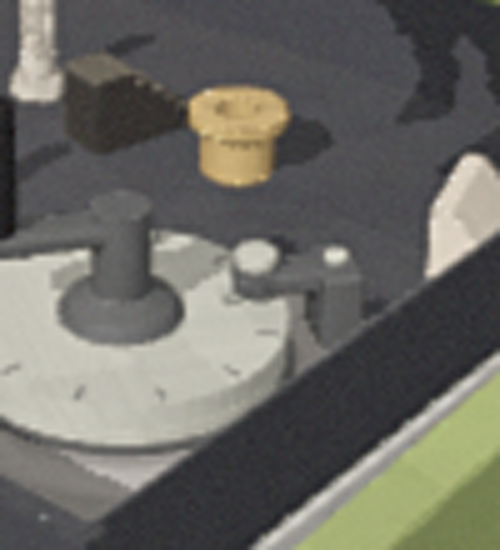

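Pin is in the slot. Wrist picture shows the lever grip at (390,150) and pivot at (316,145), which agrees with the networks. On to the lever.

```bash
python3 -m jog '[[[0.006,0.027,0,0,0,-0.12],[0.012,0.054,0,0,0,-0.24],[0.018,0.081,0,0,0,-0.36],[0.024,0.108,0,0,0,-0.48],[0.03,0.136,0,0,0,-0.6]]]';python3 -m jog '[[[0,0,0,0,0,-0.12],[0,0,0,0,0,-0.24],[0,0,0,0,0,-0.36],[0,0,0,0,0,-0.48],[0,0,0,0,0,-0.6]]]';python3 -m jog '[[[0,0,0,0,0,-0.12],[0,0,0,0,0,-0.24],[0,0,0,0,0,-0.36],[0,0,0,0,0,-0.44],[0,0,0,0,0,-0.44]]]'
python3 - <<'E'
from h import *
cal=imaging.get_calibration("wrist")
im=save("wrist","w6"); s=r.read_state();print(s["ee_pos"],s["tool_rot"])
for n,z in [("lever_grip",76),("lever_pivot",76)]:
        for d in models.place_of("wrist",n)[:2]:
            print(n,round(d["score"],2),np.round(d["uv"],1),np.round(atz("wrist",d["uv"],z,cal),1))
E
```

```text
clock: 13.1
ee_pos: [496.4, -138.1, 207.4]
tool_rot: [[-1.0, 0.018, -0.003], [0.018, 1.0, -0.0], [0.003, -0.0, -1.0]]
ft_force: [0.3, -0.1, -0.1]
finger_gap: 0.551
clock: 13.52
ee_pos: [496.2, -139.1, 207.2]
tool_rot: [[-0.835, -0.551, -0.003], [-0.551, 0.835, 0.0], [0.003, 0.002, -1.0]]
ft_force: [0.0, 0.6, 0.6]
finger_gap: 0.551
clock: 13.93
ee_pos: [496.2, -139.3, 207.4]
tool_rot: [[-0.525, -0.851, -0.003], [-0.851, 0.525, -0.0], [0.002, 0.003, -1.0]]
ft_force: [-0.1, -0.9, 0.2]
finger_gap: 0.546
[ 496.25824191 -139.26872054  207.54545703] [[-5.27631000e-01 -8.49469619e-01 -2.62548185e-03]
 [-8.49472545e-01  5.27632823e-01 -1.78350780e-06]
 [ 1.38680543e-03  2.22933371e-03 -9.99996553e-01]]
lever_grip 0.65 [253.4 184.3] [ 499.6 -136.4   76. ]
lever_pivot 0.54 [198.9  48.3] [ 474.  -272.4   76. ]
```

View pics/w6.png

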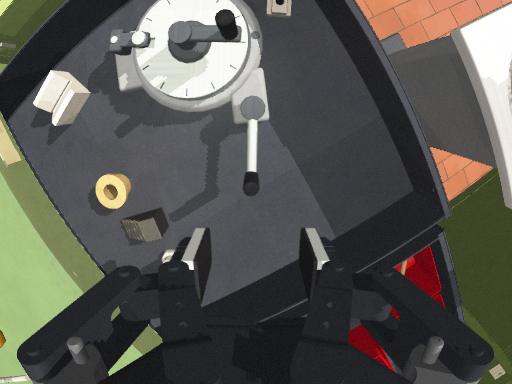

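Run:
```python
from h import *
cal=imaging.get_calibration("wrist"); s=r.read_state();T=np.array(s["tool_rot"])
for uv,z in [((251,187),92),((253,106),58)]:
    p=atz("wrist",uv,z,cal); print(p.round(1), (T.T@(p-s["ee_pos"])).round(1))
```

```text
[ 500.9 -139.    92. ] [ -2.7  -3.8 116. ]
[ 461.4 -199.3   58. ] [ 69.3  -2.1 150. ]
```

```bash
python3 -m jog '[[[-0.003,-0.004,0.035,0,0,0],[-0.003,-0.004,0.075,0,0,0],[-0.003,-0.004,0.105,0,0,0],[-0.003,-0.004,0.13,0,0,0],[-0.003,-0.004,0.148,0,0,0]]]';python3 -m jog '[[[0,0,0,0,0,0],[0,0,0,0,0,0],[0,0,0,0,0,0],[0,0,0,0,0,0],[0,0,0,0,0,0]]]' 5 20; python3 -m jog '[[[0,0,0,0,0,0],[0,0,0,0,0,0]]]'
python3 - <<'E'
from h import *
save("wrist","w7"); s=r.read_state(); T=np.array(s["tool_rot"]); print((T.T@s["ft_force"]).round(1))
E
```

```text
clock: 14.5
ee_pos: [500.2, -138.8, 58.0]
tool_rot: [[-0.528, -0.849, -0.004], [-0.849, 0.528, 0.0], [0.002, 0.004, -1.0]]
ft_force: [0.1, -0.1, -0.1]
finger_gap: 0.547
clock: 14.92
ee_pos: [502.0, -138.8, 61.4]
tool_rot: [[-0.527, -0.85, 0.002], [-0.85, 0.527, 0.0], [-0.001, -0.001, -1.0]]
ft_force: [0.6, 0.0, -4.0]
finger_gap: 0.162
clock: 15.08
ee_pos: [502.1, -138.8, 61.4]
tool_rot: [[-0.526, -0.85, 0.001], [-0.85, 0.526, 0.0], [-0.001, -0.001, -1.0]]
ft_force: [-0.4, 1.6, -2.3]
finger_gap: 0.168
[ 0.3 -0.4  2.2]
```

View pics/w7.png

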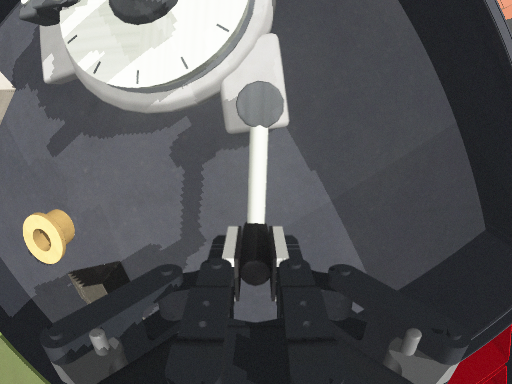

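```bash
python3 -m jog '[[[0.0005,-0.0086,0,0,0,0.12],[0.0021,-0.0171,0,0,0,0.24],[0.0046,-0.0254,0,0,0,0.36],[0.0081,-0.0332,0,0,0,0.48],[0.0126,-0.0407,0,0,0,0.6]]]';python3 -m jog '[[[0,0,0,0,0,0],[0,0,0,0,0,0]]]'
python3 - <<'E'
from h import *
s=r.read_state(); T=np.array(s["tool_rot"]); print((T.T@s["ft_force"]).round(1)); d=s["ee_pos"][:2]-np.array([461.4,-199.3]); print(np.hypot(*d),np.degrees(np.arctan2(d[1],d[0])), T.T@np.r_[-d,0])
E
```

```text
clock: 15.55
ee_pos: [528.4, -170.7, 61.3]
tool_rot: [[-0.916, -0.4, -0.004], [-0.4, 0.916, 0.001], [0.003, 0.002, -1.0]]
ft_force: [-5.4, 3.2, 3.7]
finger_gap: 0.165
clock: 15.72
ee_pos: [528.9, -171.9, 61.3]
tool_rot: [[-0.914, -0.407, -0.001], [-0.407, 0.914, -0.001], [0.002, -0.0, -1.0]]
ft_force: [-4.0, -3.9, 1.5]
finger_gap: 0.171
[ 5.3 -1.9 -1.5]
72.83386032319018 22.127280177234645 [72.79488786  2.37908039  0.12444768]
```

```bash
python3 -m jog '[[[0.0004,-0.0036,0,0,0,0.05],[0.001,-0.0072,0,0,0,0.1],[0.0016,-0.0108,0,0,0,0.15],[0.0016,-0.0108,0,0,0,0.15]]]'
cat > lv.py <<'E'
from h import *
s=r.read_state(); T=np.array(s["tool_rot"]); print((T.T@s["ft_force"]).round(1),(T.T@s["ft_torque"]).round(2)); d=s["ee_pos"][:2]-np.array([461.4,-199.3]); print(np.hypot(*d),np.degrees(np.arctan2(d[1],d[0])))
E
python3 lv.py
```

```text
clock: 16.05
ee_pos: [531.8, -181.4, 61.3]
tool_rot: [[-0.964, -0.265, -0.001], [-0.265, 0.964, 0.0], [0.001, 0.0, -1.0]]
ft_force: [-3.8, 1.2, 3.4]
finger_gap: 0.164
[ 3.4  2.1 -3.4] [-0.37  1.04  0.  ]
72.6927113439376 14.2790603417933
```

```bash
python3 -m jog '[[[0.0002,-0.0018,0,0,0,0.025],[0.0004,-0.0036,0,0,0,0.05],[0.0004,-0.0036,0,0,0,0.05]]]'; python3 lv.py
```

```text
clock: 16.3
ee_pos: [532.6, -184.8, 61.2]
tool_rot: [[-0.976, -0.217, -0.001], [-0.217, 0.976, 0.0], [0.001, 0.0, -1.0]]
ft_force: [-4.9, 2.0, 4.9]
finger_gap: 0.168
[ 4.4  3.  -4.9] [-0.8   1.11 -0.  ]
72.64024910659596 11.539109454540135
```

```bash
python3 -m jog '[[[0.0002,-0.0015,0,0,0,0.02],[0.0003,-0.0029,0,0,0,0.04],[0.0003,-0.0029,0,0,0,0.04]]]' | grep clock; python3 lv.py
```

```text
clock: 16.55
[ 3.8  2.7 -3.4] [-0.8   1.09  0.05]
72.62489029323228 9.269957858961163
```

```bash
python3 -m jog '[[[0.0002,-0.0015,0,0,0,0.02],[0.0003,-0.0029,0,0,0,0.04],[0.0003,-0.0029,0,0,0,0.04]]]' | grep clock; python3 lv.py
```

```text
clock: 16.8
[ 3.6 15.  -6.2] [-4.19  1.05 -0.07]
72.36654157618689 9.105919153657783
```

```bash
python3 -m jog '[[[0.0002,-0.0015,0,0,0,0.02],[0.0003,-0.0022,0,0,0,0.03],[0.0003,-0.0022,0,0,0,0.03]]]' | grep clock; python3 lv.py
```

```text
clock: 17.05
[ 2.9 24.1 -8.9] [-6.66  1.06 -0.12]
72.09796636324872 8.98287981904228
```

Tangential force rose sharply (2.7 to 15 to 24 N) with no further angle: the lever is at its stop. I'm unloading, opening and rising.

```bash
python3 -m jog '[[[0,0.002,0,0,0,0],[0,0.003,0,0,0,0]]]'; python3 lv.py; python3 -m jog '[[[0,0,0,0,0,0],[0,0,0,0,0,0],[0,0,0,0,0,0],[0,0,0,0,0,0]]]' 45;  python3 -m jog '[[[0,0,-0.03,0,0,0],[0,0,-0.07,0,0,0],[0,0,-0.11,0,0,0],[0,0,-0.14,0,0,0],[0,0,-0.16,0,0,0]]]'
```

```text
clock: 17.22
ee_pos: [532.6, -187.7, 61.2]
tool_rot: [[-0.994, -0.111, -0.002], [-0.111, 0.994, 0.002], [0.001, 0.002, -1.0]]
ft_force: [-5.5, 5.5, 4.7]
finger_gap: 0.164
[ 4.8  6.1 -4.7] [-1.85  1.28 -0.12]
72.16202518624948 9.256380496093875
clock: 17.55
ee_pos: [534.3, -190.5, 61.0]
tool_rot: [[-0.994, -0.107, 0.002], [-0.107, 0.994, -0.0], [-0.002, -0.001, -1.0]]
ft_force: [-0.1, 0.3, -0.3]
finger_gap: 0.447
clock: 17.97
ee_pos: [535.1, -191.0, 225.1]
tool_rot: [[-0.994, -0.107, 0.007], [-0.107, 0.994, -0.002], [-0.007, -0.002, -1.0]]
ft_force: [-0.2, -0.3, 0.4]
finger_gap: 0.448
```

```bash
python3 -m jog '[[[0,0.04,-0.02,0,0,0],[0,0.08,-0.04,0,0,0],[0,0.12,-0.04,0,0,0],[0,0.15,-0.04,0,0,0],[0,0.15,-0.04,0,0,0]]]'; python3 pin.py s20
python3 - <<'E'
from h import *
im=save("top","t20");cv2.imwrite("pics/t20z.png",cv2.resize(im[100:310,190:390,::-1],None,fx=2.8,fy=2.8,interpolation=cv2.INTER_CUBIC))
im=cv2.imread("pics/s20.png");cv2.imwrite("pics/s20y.png",cv2.resize(im[170:300,190:390],None,fx=3.5,fy=3.5,interpolation=cv2.INTER_CUBIC))
for n,z in [("lever_grip",76),("lever_pivot",76),("t_nut_mid",9),("bushing_mid",15),("v_block_mid",20),("step_block_mid",18),("bolt_mid",30)]:
        for d in models.place_of("top",n)[:1]:
            print(n,round(d["score"],2),np.round(atz("top",d["uv"],z),1))
E
```

```text
clock: 18.38
ee_pos: [517.5, -37.0, 261.8]
tool_rot: [[-0.994, -0.112, 0.003], [-0.112, 0.994, 0.002], [-0.003, 0.001, -1.0]]
ft_force: [0.3, -1.1, 0.5]
finger_gap: 0.452
18.38 [517.5 -37.  261.8] yaw -173.58 crank 81.63 R 257.8 Ftool [-0.1 -1.1 -0.5] M [ 0.09  0.03 -0.01] ax_tool [  65.8 -249.2]
pin head shift px 0 3 score 0.908
lever_grip 0.74 [ 534.1 -193.2   76. ]
lever_pivot 0.86 [ 466.2 -199.6   76. ]
t_nut_mid 0.81 [ 375.6 -290.6    9. ]
bushing_mid 0.55 [ 663.4 -213.2   15. ]
v_block_mid 0.89 [ 656.  -353.6   20. ]
step_block_mid 0.66 [ 666.2 -145.1   18. ]
bolt_mid 0.43 [659.5 -92.5  30. ]
```

View pics/t20z.png

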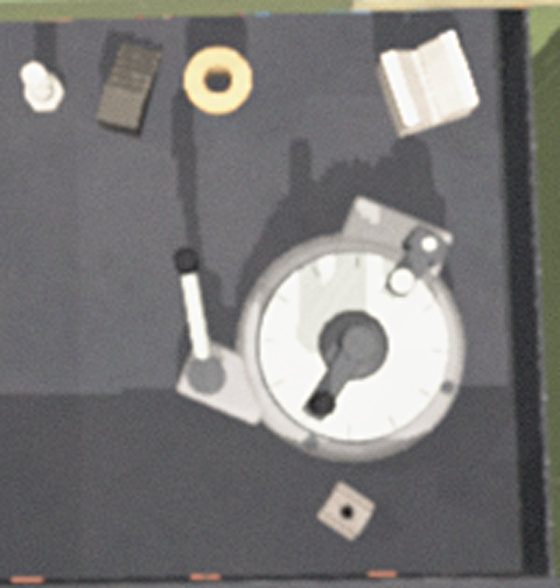

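View pics/s20y.png

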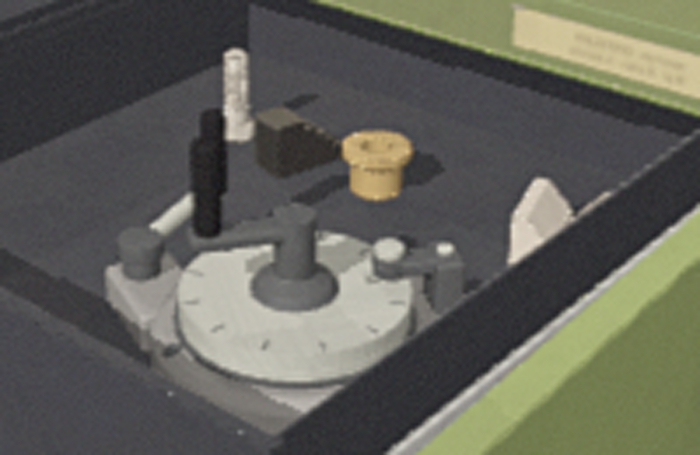

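The lever stands at about 9° in the world. The bracket's edge gives a base yaw of about -24°, which puts the stop at 8.7°, so lever is about 1.0. The pin head is still down 3 px, no bystander has moved in the pictures, and the arm is clear.

```bash
python3 -m jog '[[[0,0,0,0,0,0],[0,0,0,0,0,0]]]'; python3 -c "
from bench import r
print(r.finish_job())"
```

```text
clock: 19.0
ee_pos: [517.5, -41.4, 260.7]
tool_rot: [[-0.994, -0.106, -0.0], [-0.106, 0.994, -0.0], [0.0, -0.0, -1.0]]
ft_force: [0.5, 0.4, 0.4]
finger_gap: 0.45
the job is handed in; nothing more can be done
None
```

I brought the index table home, swung the clamp lever to its stop and handed the job in at 19.0 s. The hand-in gives no verdict, so this rests on my own checks.

- **Plate:** I turned it by the crank about 2.5 rad clockwise, the shorter way, creeping at the end in steps of 0.01–0.03 rad. I stopped as soon as the pin head dropped 3 px in the scene camera; 7 mm should show as about 3.4 px. The force along the turn fell to 3 N at that point. The plate stands about 0.16 rad short of nominal home, within the allowed offset.
- **Lever:** I swung it about 0.83 rad until it stopped moving, with the force along the swing rising from 3 to 24 N. It ended at about 9° in world axes. The base yaw read from the bracket edge puts the stop at about 8.7°, so the lever is at roughly 1.0 rad.
- **Last checks:** After both moves the pin head was still down and the lever was at its stop. The arm was clear of everything, with no measurable contact force.
- **Where the checks disagreed:**
  - Before-and-after positions from the networks differ by 2–11 mm for the bystanders, most for the bushing (about 10.5 mm) and the V-block (about 10 mm). I take this as network scatter: the robot never came near those two, and they look unmoved in the pictures.
  - The networks also differed by up to about 15 mm on the plate axis, lever pivot and lever grip. I settled those against the known 45 mm and 72 mm radii.

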